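# Lay down the second V-block and set it against the fence

## Robot

A 7-joint arm with a two-finger parallel gripper is mounted at the origin on the work surface. World frame = base frame: x ahead of the robot, y to its left, z up, the work surface at z = 0. Lengths are in m, angles in rad, forces in N, time in s.
With the tool pointing down it reaches from about 0.425 to 0.825 m from the base axis. Payload 3.6 kg.
Tool frame: the origin (TCP) lies at the very end of the fingers, on their centre line; the grasp point (between the pads) lies 19 mm behind it; z points along the fingers, y is the direction in which the jaws open and shut (so a half turn about z gives the same grasp; the last joint's range is limited). The gripper opens to 85 mm and grips with 20 to 120 N. Pads are 22 mm wide; open, the fingers measure 114 mm over their backs; the gripper's body (76 mm by 85 mm) begins 54 mm behind the grasp point. The pads swing forward as they close: fully open they stand 13 mm farther back than shut.
Start: joints at [1.101, 0.615, -0.013, 1.423, 0.008, 1.103, -0.04], TCP at [0.279, -0.587, 0.231] pointing down, gripper open.
Joint ranges: [-3.12, 3.12], [-0.3, 2.06], [-1.34, 1.32], [0.26, 2.42], [-1.36, 4.5], [0.01, 1.98], [-2.84, 2.84]. Speed limits (rad/s): [2.79, 2.79, 3.14, 3.14, 3.14, 3.14, 3.14].

## Interface

Orientations are given as a rotation vector (axis times angle).
In Python, from workcell import arm gives the robot as it stands.
- The arm moves only by the tool servo_tool, never from a script. Its argument "increments" is a list of rows, each a list of 3 entries, a list of its own where there are three numbers: the closure, from -1 (fully open) to 1 (shut), then the shift along the tool's x, y, z in mm, then the turn about the tool's z in rad. In form: [[claw, [x, y, z], turn], ...]. A call has 1 to 12 rows; each row shifts and turns the pose as measured when the row begins, along the tool's axes as they then stand; what a row does not reach is not made up. A row lasts 1/8 s, in which the tool goes at most 62.5 mm and 10.7 degrees, less where a joint would pass 70% of its speed; a pose out of reach is approached as far as the arm can. A call with a gripper value outside its range is refused whole. The fingers move at their own pace and stop on an object; "grip_force" is the grip in N (left out, the last holds). Time passes only in rows, so rows that do not move let the fingers close. It gives the time, the measured TCP pose, the force and the opening at its end, in the units of the state.
- arm.get_state(): the state, without advancing time (a new reading comes with each control period).
- arm.camera(name): name is "side" or "top" or "wrist"; returns the picture (420x560x3 uint8, red, green, blue); there is no depth.
- arm.camera_params(name): a dict with "K" (3x3 intrinsics, pixels), "position" and "orientation" of the camera in the world; the wrist camera has in their place "tool_from_camera" (4x4, takes a point from camera to tool coordinates, whose origin is the TCP and whose axes are the flange's). Camera axes: x right, y up, looking along -z (the intrinsics and any distortion apply to the point x, -y, -z); pixel columns grow to the right and rows downward; lengths in m; the calibration is good to about 2 mm. A picture is of the moment at which its call begins: read the wrist's pose just before it. camera_params takes no time and is no camera call.
- arm.close_job(): hands the job in, once; it reports no verdict.
The state is a dict: "time": time; "joint_pos": joint angles; "qvel": joint speeds; "joint_efforts": joint torques, N m; "ee_pos": TCP position; "orientation": TCP orientation; "wrist_force": force on the tool from outside, world axes, zero at the start; "torque": the same for the moment, N m; "width": finger opening in m.
Only numpy, scipy, OpenCV 4.12 (cv2) and the standard library are available. Lean on these libraries where they do the work, as an engineer would, in place of code of your own. Each camera call takes 0.05 s, during which the arm holds its last target.

## Task

Set up the second V-block so that the pair can carry a length of box tube: push the long wooden V-block that stands on its end so that it tips over and lies flat on the felt with its V facing up, then push it up against the aluminium fence until its side is flush along the fence and its V is in line with that of the block already lying there. Only push it with the fingers, never pick it up off the felt; leave every other thing where it is and finish with the hand clear.

Things in the scene. Friction and masses are not known exactly. Their poses are not given: they have to be found in the camera images.
- vblock: the V-block to lay down: light wood, about 180 g, standing on end at first: 100 mm tall along its V, 60 mm wide across the V, 50 mm deep from flat back to V face. Origin: centre of the end it stands on at first. z axis along the V (up at the start), x axis out of the V face (level at the start, straight up when it lies as wanted), y axis across the V.
- vblock_center (a point): middle of the V-block, halfway along its length, width and depth: 50 mm up while it stands, 25 mm up when it lies on its back. The V in the 60 x 100 mm face is a 90 degree groove, 40 mm wide at the mouth, 20 mm deep, full length, with a 10 mm flat on either side
- vblock_top (a point): middle of the V-block's upper end, 100 mm up while it stands. Pushed level into the V near this end, the block tips away from the push about its far bottom edge; past about 0.4 rad it falls by itself, and the V face comes out on top
- fence: fixed fence: a straight aluminium angle, 720 mm long, 40 mm high, 4 mm thick, screwed to the bench, foot to the far side. Origin: middle of its length on the upright face that looks to the robot, at bench height. Its x axis points away from the robot, square to that face; its y axis runs along the fence (to the robot's left). A V-block set flush has its middle 30 mm in front of that face
- setblock: the V-block of the same size that already lies V up, flush against the fence near its right-hand end; loose, must stay. Origin: centre of its underside; its y axis runs along its V; 50 mm high
- mouthblock: small light wood block with a notch in one side, 48 x 52 mm, 35 mm high, in the work area beside the V-block; loose, must stay. Origin: centre of its underside; notch on its +x side
- stepblock: dark hardwood block with a step, 95 x 36 mm, 38 mm high, on the right; loose, must stay. Origin: centre of its underside, long axis x
- lampholder: metal lampholder standing on its skirt, 42 mm wide, 48 mm high, near on the right; loose, must stay. Origin: centre of its underside
- pencil: yellow pencil, 169 mm long, 7 mm thick, lying on the right; loose, must stay. Origin: underside near its middle, point towards +x
- shade: folded aluminium lampshade part lying like a tent, 130 mm long, 86 mm wide, 43 mm high, scalloped lower edges, on the left; loose, must stay. Origin: on the bench under the fold, long axis x
- housing: lamp housing, a steel box section 65 x 80 mm on a hardwood foot 73 x 88 mm, 216 mm tall in all, far on the left; loose, must stay. Origin: centre of its underside
Not all that is in view belongs to the job. What is shaped like the vblock but red or yellow is not meant.

How it is judged:
On the way:
1. the V-block has been tipped over and lies flat on the felt, V up (angle between vblock's own x axis and vertical below 0.08 rad and height (world z) of vblock_center below 0.03 m), for 0.2 s.
At the end, for the whole second after the job is handed in: The V-block rests flat, V up (within 0.06 rad), its side flush with the fence (middle 30 mm in front of the face, within 4 mm; V along the fence within 0.045 rad), its whole length on the fence; the other V-block still in its place (within 6 mm, in line within 0.045 rad) (angle between vblock's own x axis and vertical below 0.06 rad and height (world z) of vblock_center below 0.029 m and x of vblock_center in the frame of fence between -0.034 and -0.026 m and angle between the z axis of vblock and the y axis of fence, either way round below 0.045 rad and y of vblock_center in the frame of fence between -0.31 and 0.31 m and linear speed of vblock below 0.02 m/s and distance of setblock from where it was at the start of the episode below 0.006 m and angle between the y axis of setblock and the y axis of fence, either way round below 0.045 rad); the robot touches nothing.
It fails at once if the V-block is lifted off the bench (height (world z) of vblock_center above 0.065 m or (angle between vblock's own x axis and vertical below 0.25 rad and height (world z) of vblock_center above 0.048 m)).
It fails at once if the V-block already set is moved (distance of setblock from where it was at the start of the episode above 0.01 m).
It fails at once if another thing on the bench is moved (distance of any of mouthblock, stepblock, lampholder, shade, housing from where it was at the start of the episode above 0.015 m or distance of pencil from where it was at the start of the episode above 0.02 m).
It also fails if it takes over 40 s, if anything falls off the work surface, if the arm or the gripper's body presses on something with over 40 N, if the wrist force passes 120 N, or if a joint passes its speed limit or range.

## Working session

There is one attempt and no reset: what is moved stays moved. The work goes in short steps, Python scripts to look and compute and a tool call to move; the robot and the scene stay as the last step left them, time stands still between calls to the robot, and variables do not carry over. Pictures are saved under pics/ and viewed, and the job is handed in when it is done.

Besides the shell and the picture viewer there is one more tool, called after ">>>" by a JSON object that holds its "api" and its "payload". servo_tool: Moves the arm, as the interface text tells. Its arguments: {"type":"object","properties":{"increments":{"type":"array"},"grip_force":{"type":"number"}},"required":["increments"]}

```bash
ls; mkdir -p pics
python3 - <<'E'
from workcell import arm
import cv2
s=arm.get_state(); print(s)
for n in ["top","side"]:
    im=arm.camera(n); cv2.imwrite(f"pics/{n}0.png",im[:,:,::-1]); print(n,arm.camera_params(n))
print(arm.camera_params("wrist"))
E
```

```text
pics
{'time': 0.0, 'joint_pos': array([ 1.10050973,  0.61594485, -0.01261258,  1.42494725,  0.00810906,
        1.10337547, -0.04040971]), 'qvel': array([ 0.00047193,  0.00064273, -0.00089813, -0.00020875,  0.00084111,
        0.00116102, -0.00038844]), 'joint_efforts': array([-7.65255754e-04, -4.69224429e+01,  2.59201666e-01, -1.71040589e+01,
        1.00069298e-02,  9.44488653e-03, -1.45571636e-05]), 'ee_pos': array([ 0.2787543 , -0.58632945,  0.23010549]), 'orientation': array([-3.06206207e+00, -6.90920022e-01,  9.81699356e-04]), 'wrist_force': array([0.593651  , 0.13324506, 0.65566722]), 'torque': array([-0.00398681,  0.04460128, -0.04216848]), 'width': 0.08538476583594758}
top {'K': array([[493.61671511,   0.        , 285.95855323],
       [  0.        , 493.61671511, 208.83287299],
       [  0.        ,   0.        ,   1.        ]]), 'position': array([0.28490361, 0.01024056, 1.4114717 ]), 'orientation': array([ 0.1587863 , -0.14476696, -1.58951331])}
side {'K': array([[444.98925553,   0.        , 283.85921322],
       [  0.        , 444.98925553, 207.8105837 ],
       [  0.        ,   0.        ,   1.        ]]), 'position': array([0.50771353, 1.13689936, 0.81249523]), 'orientation': array([-0.00811693, -1.46931223, -2.73313483])}
{'K': array([[323.21815838,   0.        , 280.94297965],
       [  0.        , 323.21815838, 210.29894016],
       [  0.        ,   0.        ,   1.        ]]), 'tool_from_camera': array([[ 3.01973776e-04,  9.48254633e-01,  3.17510725e-01,
         8.19889038e-02],
       [ 9.99999816e-01, -1.19407706e-04, -5.94451764e-04,
        -5.62254831e-04],
       [-5.25778411e-04,  3.17510847e-01, -9.48254494e-01,
        -1.42006763e-01],
       [ 0.00000000e+00,  0.00000000e+00,  0.00000000e+00,
         1.00000000e+00]])}
```

View pics/top0.png

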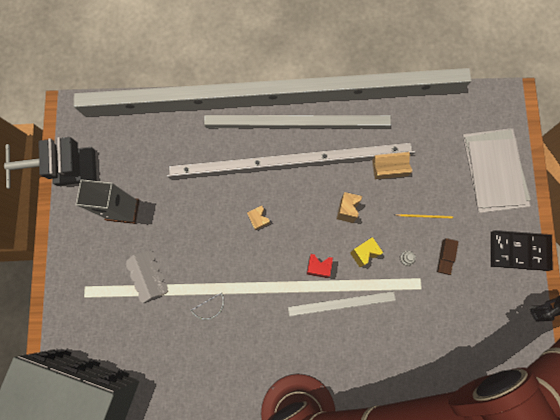

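View pics/side0.png

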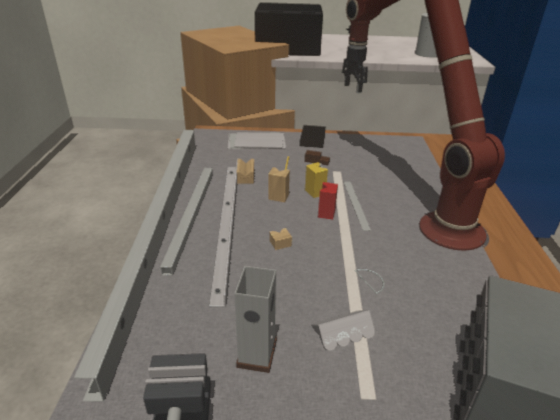

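The top view shows the standing vblock at about (349,206), the mouthblock at (259,217), the fence from (168,172) to (413,150) and the setblock at (393,165). The red and yellow decoys are at (320,265) and (368,250). I'll enlarge the middle.

Run:
```python
import cv2
im=cv2.imread("pics/top0.png")
cv2.imwrite("pics/c1.png",cv2.resize(im[135:275,300:440],None,fx=4.2,fy=4.2,interpolation=cv2.INTER_CUBIC))
cv2.imwrite("pics/c2.png",cv2.resize(im[130:250,160:430],None,fx=2.9,fy=2.9,interpolation=cv2.INTER_CUBIC))
```

```text
(no output)
```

View pics/c1.png

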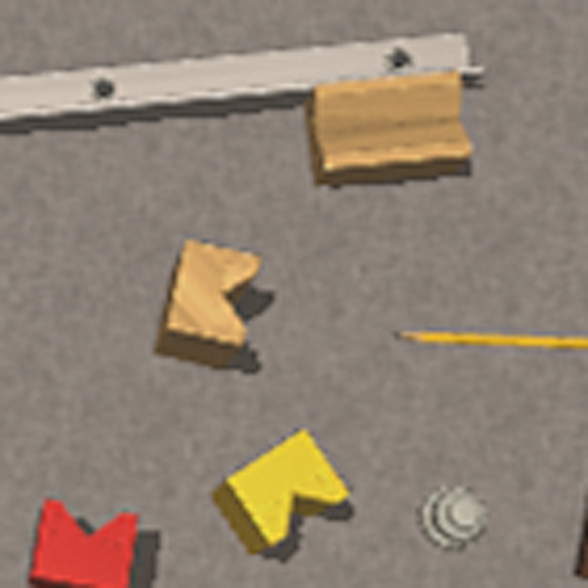

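View pics/c2.png

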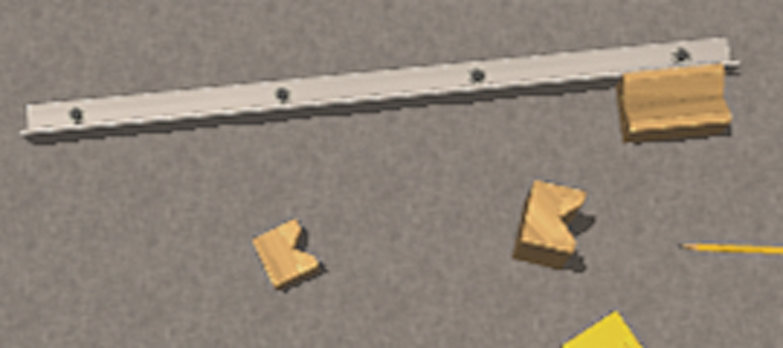

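```bash
cat > h.py <<'E'
import numpy as np, cv2
from scipy.spatial.transform import Rotation as R
from workcell import arm
def ray(name,uv,st=None):
    p=arm.camera_params(name); K=p["K"]
    d=np.linalg.inv(K)@np.array([uv[0],uv[1],1.]); d=np.array([d[0],-d[1],-d[2]])
    if name=="wrist":
        T=p["tool_from_camera"]; Rt=R.from_rotvec(st["orientation"]).as_matrix()
        return st["ee_pos"]+Rt@T[:3,3], Rt@T[:3,:3]@d
    o=p["orientation"]; 
    return np.array(p["position"]),R.from_rotvec(o).as_matrix()@d
def pt(name,uv,z,st=None):
    o,d=ray(name,uv,st); return o+d*(z-o[2])/d[2]
E
python3 - <<'E'
from h import *
np.set_printoptions(precision=4,suppress=True)
c1=lambda u,v:(300+u/4.2-.4,135+v/4.2-.4)
c2=lambda u,v:(160+u/2.9-.35,130+v/2.9-.35)
print("fence",[pt("top",c2(*a),.04)[:2] for a in [(25,133),(737,66)]])
print("vb",[pt("top",c1(*a),.1)[:2] for a in [(187,240),(165,330),(262,262),(244,348)]])
print("set",[pt("top",c1(*a),.05)[:2] for a in [(315,88),(462,73),(323,168),(472,152)]])
print("mouth",[pt("top",c2(*a),.035)[:2] for a in [(252,239),(297,220),(319,265),(277,285)]])
print("pencil",[pt("top",c1(*a),.005)[:2] for a in [(395,334)]])
print("yellow",[pt("top",c1(*a),.1)[:2] for a in [(227,484),(305,430),(350,495),(265,550)]])
print("red",[pt("top",c1(*a),.1)[:2] for a in [(45,500),(138,515)]])
# rough colour mask
im=cv2.imread("pics/top0.png"); hsv=cv2.cvtColor(im,cv2.COLOR_BGR2HSV)
m=cv2.inRange(hsv,(8,70,150),(22,200,255))
n,l,st,ce=cv2.connectedComponentsWithStats(m)
for i in range(1,n):
    if st[i,4]>150 and 200<ce[i][0]<430:
        pts=np.argwhere(l==i)[:,::-1].astype(np.float32); print(st[i],ce[i],cv2.boxPoints(cv2.minAreaRect(pts)).tolist())
E
```

```text
fence [array([0.6588, 0.3556]), array([ 0.7092, -0.3534])]
vb [array([ 0.5843, -0.1404]), array([ 0.5253, -0.1236]), array([ 0.5684, -0.1881]), array([ 0.5123, -0.1737])]
set [array([ 0.6997, -0.2381]), array([ 0.7077, -0.3388]), array([ 0.6433, -0.2403]), array([ 0.6518, -0.3416])]
mouth [array([0.547 , 0.1315]), array([0.5649, 0.0872]), array([0.5196, 0.0663]), array([0.5009, 0.1075])]
pencil [array([ 0.536 , -0.2912])]
yellow [array([ 0.4252, -0.1585]), array([ 0.4585, -0.2097]), array([ 0.4164, -0.2357]), array([ 0.3831, -0.1803])]
red [array([ 0.4179, -0.043 ]), array([ 0.407 , -0.1014])]
[375 152  38  24 707] [392.5969 162.9222] [[373.769775390625, 154.74766540527344], [409.653076171875, 150.44166564941406], [412.10888671875, 170.90696716308594], [376.2255859375, 175.2129669189453]]
[340 192  22  25 357] [349.5966 203.8067] [[339.0877990722656, 212.5902557373047], [343.6097717285156, 191.48780822753906], [361.9804992675781, 195.4243927001953], [357.4585266113281, 216.52684020996094]]
[247 205  23  24 289] [257.1211 216.8581] [[245.80003356933594, 212.6000213623047], [261.4000244140625, 204.80003356933594], [269.4000244140625, 220.80003356933594], [253.800048828125, 228.6000213623047]]
```

>>> {"api": "servo_tool", "payload": {"increments": [[1, [0, 0, 0], 0.177], [1, [0, 0, 0], 0.177], [1, [0, 0, 0], 0.177], [1, [0, 0, 0], 0.177], [1, [0, 0, 0], 0]]}}

```text
time: 0.72
ee_pos: [0.2779, -0.5843, 0.2266]
orientation: [-3.101, 0.445, 0.008]
wrist_force: [-0.4, 0.2, -0.4]
width: 0.0002
```

```bash
cat >> h.py <<'E'
def rel(target):
    s=arm.get_state(); M=R.from_rotvec(s["orientation"]).as_matrix()
    np.set_printoptions(precision=4,suppress=True)
    print("t",s["time"],"pos",s["ee_pos"],"xang",np.degrees(np.arctan2(M[1,0],M[0,0])),"tilt",M[:,2],"w",s["width"],"F",s["wrist_force"])
    print("tool mm",(M.T@(np.array(target)-s["ee_pos"])*1000).round(1))
E
python3 -c "
from h import *
rel([.5268,-.2337,.2])"
```

```text
t 0.725 pos [ 0.2779 -0.5843  0.2266] xang -16.344638470255408 tilt [-0.0041  0.0093 -0.9999] w 0.00022756963526365638 F [-0.4193  0.1959 -0.3916]
tool mm [ 140.4 -406.2   28.9]
```

>>> {"api": "servo_tool", "payload": {"increments": [[1, [17, -50, 0], 0], [1, [17, -50, 0], 0], [1, [17, -50, 0], 0], [1, [17, -50, 0], 0], [1, [17, -50, 3], 0], [1, [17, -50, 5], 0], [1, [17, -50, 5], 0], [1, [10, -30, 5], 0], [1, [0, 0, 0], 0]]}}

```text
time: 1.85
ee_pos: [0.5113, -0.2432, 0.2069]
orientation: [-3.106, 0.399, 0.012]
wrist_force: [0.2, -0.2, 0.5]
width: 0.0001
```

```bash
python3 -c "
from h import *
rel([.5268,-.2337,.17])
import cv2
cv2.imwrite('pics/w1.png',arm.camera('wrist')[:,:,::-1])
cv2.imwrite('pics/t1.png',arm.camera('top')[:,:,::-1])
"
```

```text
t 1.85 pos [ 0.5113 -0.2432  0.2069] xang -14.655037427066866 tilt [-0.0064  0.0108 -0.9999] w 0.00011489830346082588 F [ 0.1874 -0.1779  0.5241]
tool mm [ 12.9 -12.7  36.9]
```

View pics/w1.png

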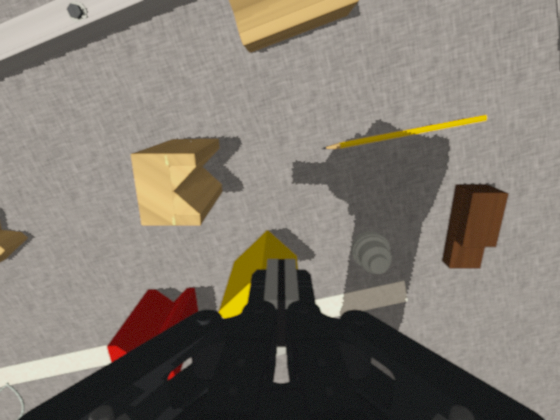

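```bash
python3 -c "
import cv2
a=cv2.imread('pics/w1.png')[120:250,110:270];b=cv2.imread('pics/t1.png')[170:250,300:420]
cv2.imwrite('pics/c3.png',cv2.resize(a,None,fx=4,fy=4,interpolation=2))
cv2.imwrite('pics/c4.png',cv2.resize(b,None,fx=6,fy=6,interpolation=2))"
```

```text
(no output)
```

View pics/c3.png

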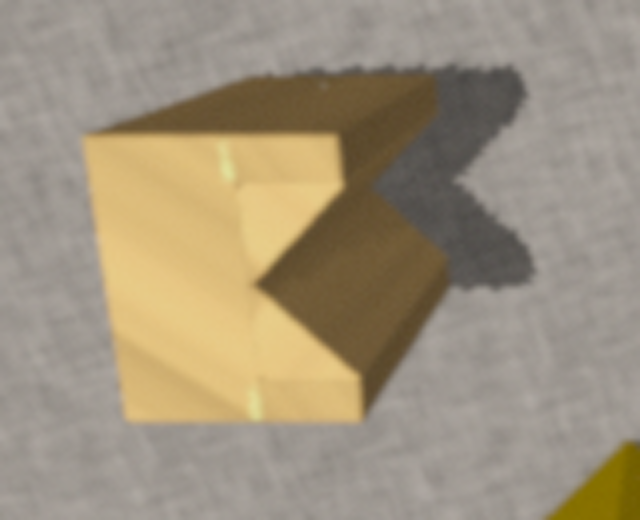

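View pics/c4.png

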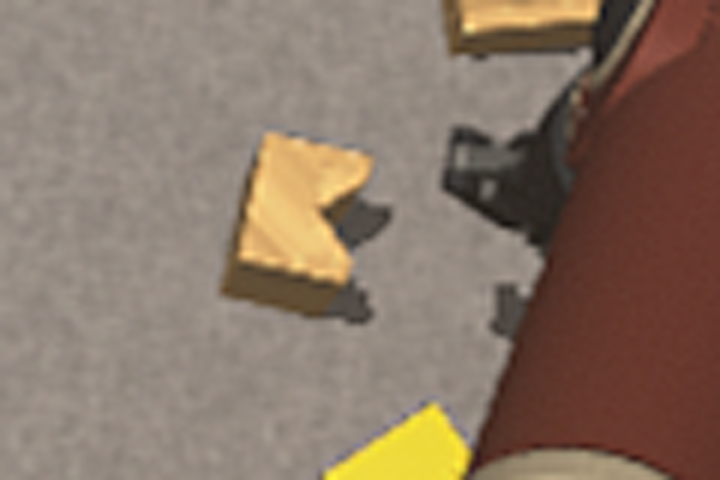

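The wrist view shows the block's top end face clearly. In the crop its corners are (85,133), (128,422), (362,422) and (340,133), with the groove apex at (258,284). I'll locate it from these.

Run:
```python
from h import *
s=arm.get_state()
f=lambda u,v:(110+u/4-.4,120+v/4-.4)
P=[pt("wrist",f(*a),.1,s)[:2] for a in [(85,133),(128,422),(362,422),(340,133),(258,284)]]
P=np.array(P);print(P)
print([np.linalg.norm(P[i]-P[(i+1)%4])for i in range(4)],"centre",P[:4].mean(0))
d=P[0]-P[1];d2=P[3]-P[2];print(np.degrees(np.arctan2(d[1],d[0])),np.degrees(np.arctan2(d2[1],d2[0])))
for z,uv in ((.04,(0,78)),(.04,(188,0))): print(pt("wrist",uv,z,s))
a=np.radians(-15); xa=np.array([np.sin(a),-np.cos(a)])
c=P[:4].mean(0); t=c+xa*0.075; print("apex pred",c+.005*xa,"target",t); rel([*t,.083])
```

```text
[[ 0.58188541 -0.14604835]
 [ 0.52424893 -0.13041669]
 [ 0.51173117 -0.17737609]
 [ 0.56916351 -0.19349107]
 [ 0.54506701 -0.16730421]]
[np.float64(0.059718608052325685), np.float64(0.04859917765280552), np.float64(0.05965036090078807), np.float64(0.04911882348248841)] centre [ 0.54675725 -0.16183305]
-15.17423950839764 -15.673626010981053
[ 0.67184588 -0.03052257  0.04      ]
[ 0.68448354 -0.21327944  0.04      ]
apex pred [ 0.54546316 -0.16666268] target [ 0.52734582 -0.23427749]
t 1.95 pos [ 0.5094 -0.2473  0.2074] xang -15.081256876105407 tilt [-0.0067  0.0079 -0.9999] w 0.00021232932547071102 F [-0.7237 -0.0357 -0.3234]
tool mm [ 15.  -16.5 124.4]
```

>>> {"api": "servo_tool", "payload": {"increments": [[1, [5, -5, 35], 0], [1, [5, -4, 35], 0], [1, [5, -4, 35], 0], [1, [2, -3, 15], 0], [1, [0, 0, 0], 0]]}}

```text
time: 2.58
ee_pos: [0.526, -0.2485, 0.0874]
orientation: [3.11, -0.431, -0.005]
wrist_force: [0.6, 0.2, 0.1]
width: 0.0002
```

```bash
python3 -c "
from h import *
rel([.529,-.229,.083])
import cv2
cv2.imwrite('pics/w2.png',arm.camera('wrist')[:,:,::-1])
rel([.529,-.229,.083])
"
```

```text
t 2.575 pos [ 0.526  -0.2485  0.0874] xang -15.765738484823505 tilt [-0.0035 -0.0019 -1.    ] w 0.00020770885381461672 F [0.6032 0.1948 0.1062]
tool mm [ -2.4 -19.6   4.3]
t 2.625 pos [ 0.5263 -0.249   0.0881] xang -15.789362764949205 tilt [-0.0025 -0.0028 -1.    ] w -0.00021679332792890428 F [-0.2933 -0.2078  0.0758]
tool mm [ -2.8 -20.    5.1]
```

View pics/w2.png

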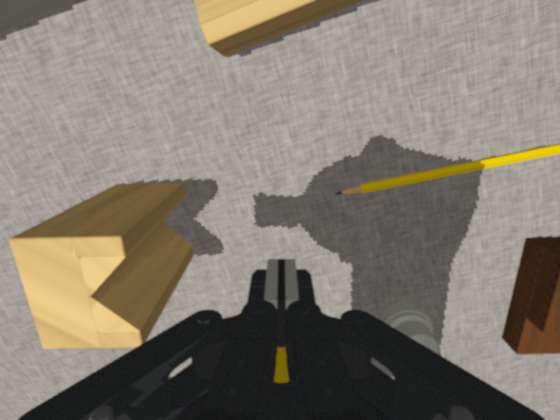

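Run:
```python
from h import *
s=arm.get_state();M=R.from_rotvec(s["orientation"]).as_matrix()
for uv in [(93,294),(11,239),(46,348),(141,346),(123,238)]:
    p=pt("wrist",uv,.1,s); print(p, M.T@(p-s["ee_pos"])*1000)
```

```text
[ 0.5474143  -0.16388683  0.1       ] [ -2.84074784 -87.65401278 -12.163678  ]
[ 0.5824708  -0.14202459  0.1       ] [  24.94423473 -118.22996826  -12.31146246]
[ 0.52564256 -0.12772484  0.1       ] [ -33.63071067 -116.52743903  -12.21264427]
[ 0.51390701 -0.17328009  0.1       ] [-32.52780009 -69.49805758 -12.05497396]
[ 0.56958509 -0.18915363  0.1       ] [ 25.3686054  -69.37322961 -12.14651983]
```

>>> {"api": "servo_tool", "payload": {"increments": [[1, [-2, -15, 2], 0], [1, [-2, -15, 2], 0], [1, [0, -15, 0], 0], [1, [0, -10, 0], 0], [1, [0, -8, 0], 0], [1, [0, -8, 0], 0]]}}

```text
time: 3.38
ee_pos: [0.5447, -0.1753, 0.0876]
orientation: [3.108, -0.429, 0.008]
wrist_force: [-1.2, 0.3, 0.4]
width: -0.0
```

```bash
python3 -c "
from h import *
rel([.547,-.165,.083])
import cv2
a=arm.camera('side')[:,:,::-1][120:260,220:360]
cv2.imwrite('pics/s3.png',cv2.resize(a,None,fx=4,fy=4,interpolation=2))
cv2.imwrite('pics/w3.png',arm.camera('wrist')[:,:,::-1])
"
```

```text
t 3.375 pos [ 0.5447 -0.1753  0.0876] xang -15.70886407913329 tilt [ 0.0042 -0.0051 -1.    ] w -3.703777569392417e-05 F [-1.1696  0.3427  0.4499]
tool mm [ -0.6 -10.6   4.6]
```

View pics/s3.png

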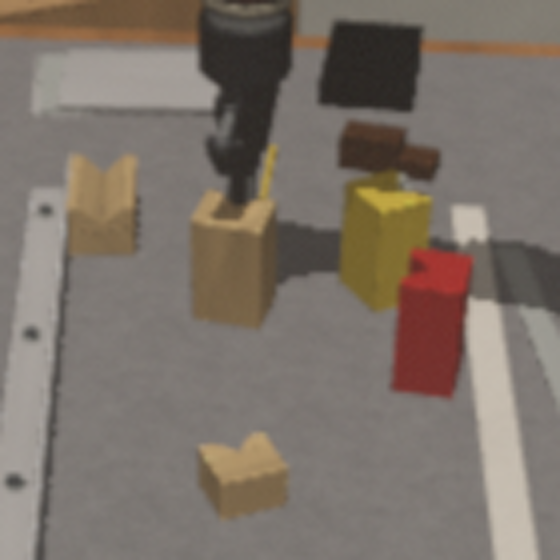

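View pics/w3.png

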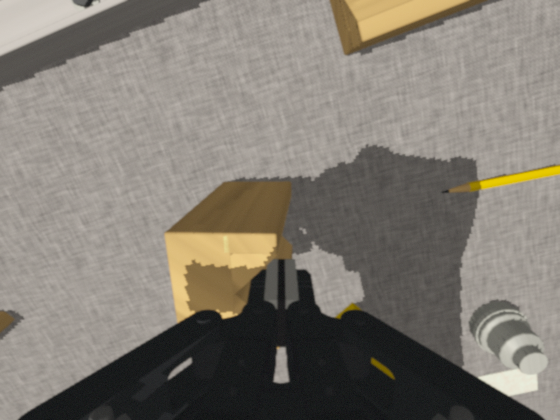

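The fingers are centred in the V at about (281,265) and nearly touching. I'll push in small steps.

>>> {"api": "servo_tool", "payload": {"increments": [[1, [0, -7, 0], 0], [1, [0, -7, 0], 0], [1, [0, -7, 0], 0], [1, [0, -7, 0], 0], [1, [0, -7, 0], 0]]}}

```text
time: 4.1
ee_pos: [0.5543, -0.1399, 0.0872]
orientation: [3.108, -0.431, 0.006]
wrist_force: [-0.8, -0.2, -0.3]
width: -0.0001
```

```bash
python3 -c "
from h import *
rel([.547,-.165,.083])
import cv2
a=arm.camera('side')[:,:,::-1][120:260,220:360]
cv2.imwrite('pics/s4.png',cv2.resize(a,None,fx=4,fy=4,interpolation=2))
"
```

```text
t 4.1 pos [ 0.5543 -0.1399  0.0872] xang -15.778278609205097 tilt [ 0.0034 -0.0044 -1.    ] w -8.080030208148184e-05 F [-0.8485 -0.1625 -0.2679]
tool mm [-0.2 26.2  4.3]
```

View pics/s4.png

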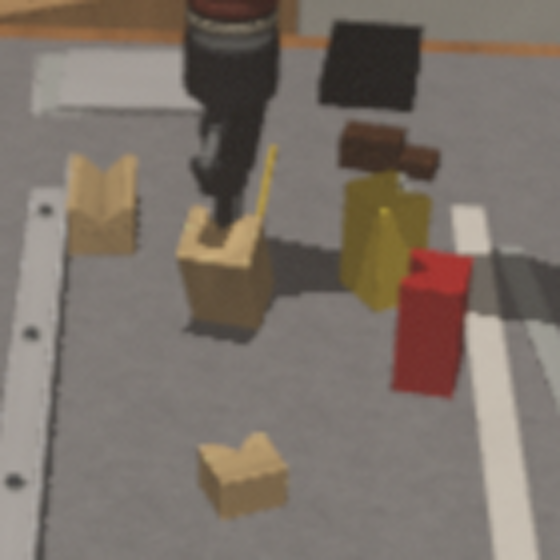

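The block at (225,270) in the crop is tilting towards the camera as planned. I'll keep pushing.

>>> {"api": "servo_tool", "payload": {"increments": [[1, [0, -6, 0], 0], [1, [0, -6, 0], 0], [1, [0, -6, 0], 0], [1, [0, -4, 0], 0], [1, [0, 0, 0], 0]]}}

```text
time: 4.78
ee_pos: [0.5619, -0.1151, 0.0871]
orientation: [3.11, -0.427, 0.008]
wrist_force: [0.0, 0.9, 0.7]
width: -0.0001
```

```bash
python3 -c "
from h import *
rel([.547,-.165,.083])
import cv2
a=arm.camera('side')[:,:,::-1][120:260,220:360]
cv2.imwrite('pics/s5.png',cv2.resize(a,None,fx=4,fy=4,interpolation=2))
"
```

```text
t 4.775 pos [ 0.5619 -0.1151  0.0871] xang -15.623878954808307 tilt [ 0.005  -0.0032 -1.    ] w -7.03197439551765e-05 F [0.0441 0.8604 0.6661]
tool mm [-0.9 52.   4.2]
```

View pics/s5.png

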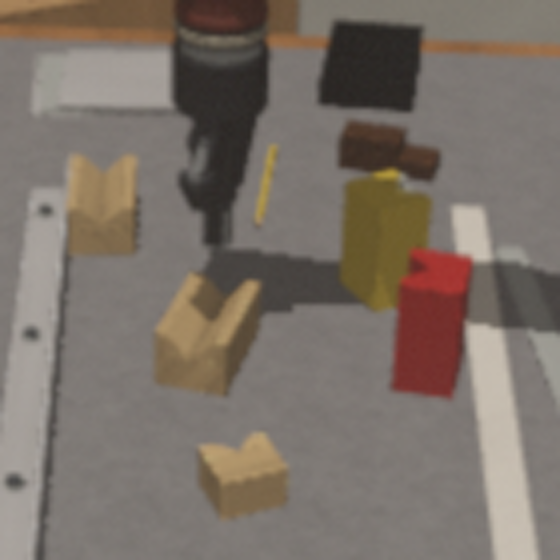

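The block now lies on its back, V up, at about (205,330) in the crop. I'll raise and retract the hand, then look.

>>> {"api": "servo_tool", "payload": {"increments": [[1, [0, 0, -40], 0], [1, [0, 0, -40], 0], [1, [-15, -10, -40], -0.1], [-0.2, [-30, -20, -10], -0.1], [-0.2, [-30, -20, 0], -0.13], [-0.2, [-30, -20, 0], 0], [-0.2, [0, 0, 0], 0]]}}

```text
time: 5.7
ee_pos: [0.4604, -0.0376, 0.2206]
orientation: [3.134, 0.097, 0.009]
wrist_force: [0.0, 0.1, -0.3]
width: 0.0513
```

```bash
python3 -c "
from h import *
rel([.547,-.165,.083])
import cv2
b=arm.camera('top')
rel([.547,-.165,.083])
a=arm.camera('wrist')
cv2.imwrite('pics/w6.png',a[:,:,::-1])
cv2.imwrite('pics/t6f.png',b[:,:,::-1])
cv2.imwrite('pics/t6.png',cv2.resize(b[135:255,290:430,::-1],None,fx=5,fy=5,interpolation=2))
"
```

```text
t 5.7 pos [ 0.4604 -0.0376  0.2206] xang 3.5422334842318106 tilt [ 0.0058 -0.0055 -1.    ] w 0.05127497123527498 F [ 0.0472  0.137  -0.2645]
tool mm [ 77.8 131.7 138.8]
t 5.75 pos [ 0.4621 -0.0385  0.2209] xang 3.4697261542673314 tilt [ 0.0081 -0.0063 -0.9999] w 0.05109744689624704 F [ 0.2507  0.0401 -0.1191]
tool mm [ 76.  130.4 139.4]
```

View pics/w6.png

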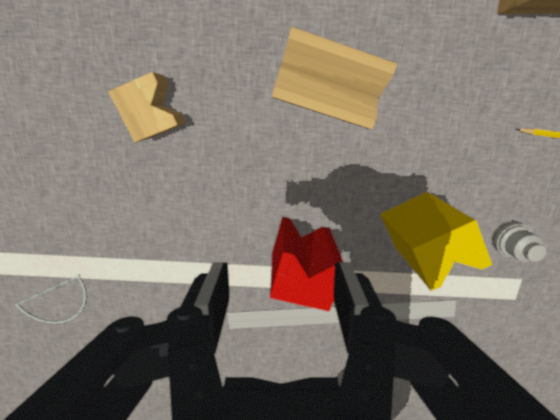

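View pics/t6.png

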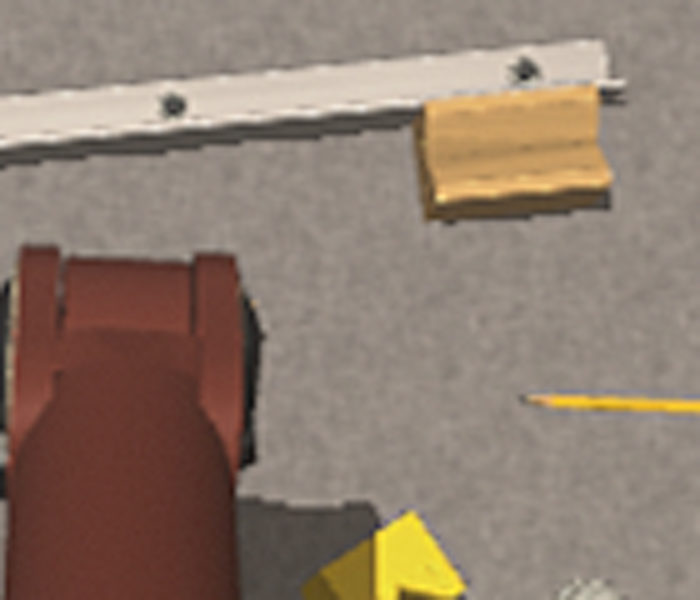

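The wrist view shows the block lying V up, with top-face corners at (291,28), (396,66), (373,128) and (273,97). The mouthblock at (145,105) hasn't been touched.

Run:
```python
from h import *
s=arm.get_state()
P=np.array([pt("wrist",a,.05,s)[:2] for a in [(291,28),(396,66),(373,128),(273,97)]])
print(P,P.mean(0),[np.linalg.norm(P[i]-P[(i+1)%4])for i in range(4)])
for i,j in((1,0),(2,3)):
    d=P[j]-P[i];print(np.degrees(np.arctan2(d[1],d[0])))
print("red",[pt("wrist",a,.1,s)[:2] for a in[(288,217),(340,235)]],"yel",[pt("wrist",a,.1,s)[:2] for a in[(430,193),(382,215)]])
rel([*P.mean(0),.02])
# fence line fit from first top view: rim edge
im=cv2.imread("pics/top0.png",0)
U=[];
for u in range(180,370,3):
    c=im[:,u].astype(float); v0=int(173-(u-168)*23/245.)
    g=np.diff(cv2.GaussianBlur(c,(1,1),0)); seg=g[v0-6:v0+10]; U.append((u,v0-6+seg.argmin()))
U=np.array(U);k=np.polyfit(U[:,0],U[:,1],1);print(k,np.abs(np.polyval(k,U[:,0])-U[:,1]).max())
for u in(180,370): print(pt("top",(u,np.polyval(k,u)),.04))
```

```text
[[ 0.60731447 -0.03999318]
 [ 0.58296934 -0.13569655]
 [ 0.528358   -0.12309802]
 [ 0.55029804 -0.02742863]] [ 0.56723496 -0.0815541 ] [np.float64(0.09875130366196426), np.float64(0.05604570766498012), np.float64(0.09815293109138763), np.float64(0.05838442240350818)]
75.72775081402953
77.08360008519571
red [array([ 0.45230148, -0.0463129 ]), array([ 0.43817257, -0.09315792])] yel [array([ 0.4806114 , -0.16482259]), array([ 0.45876677, -0.12726521])]
t 5.8 pos [ 0.4632 -0.0392  0.2209] xang 3.4090589632324457 tilt [ 0.009  -0.0068 -0.9999] w 0.051453232714107136 F [ 0.0286 -0.5206 -0.7339]
tool mm [ 99.6  47.  202.1]Traceback (most recent call last):
  File "<stdin>", line 14, in <module>
ValueError: attempt to get argmin of an empty sequence
```

>>> {"api": "servo_tool", "payload": {"increments": [[-0.3, [8, 20, 0], -0.012], [-0.3, [6, 20, 20], 0], [-0.3, [2, 10, 40], 0], [-0.3, [0, 0, 40], 0], [-0.3, [0, 0, 35], 0], [-0.3, [0, 0, 0], 0]]}}

```text
time: 6.55
ee_pos: [0.4941, -0.0984, 0.0832]
orientation: [3.126, 0.098, 0.031]
wrist_force: [-0.1, -0.1, -0.0]
width: 0.0557
```

```bash
python3 -c "
from h import *
rel([.482,-.088,.013])
import cv2
cv2.imwrite('pics/w7.png',arm.camera('wrist')[:,:,::-1])
"
```

```text
t 6.55 pos [ 0.4941 -0.0984  0.0832] xang 3.616723098676643 tilt [ 0.0205 -0.0129 -0.9997] w 0.05573458597822362 F [-0.1349 -0.1221 -0.0334]
tool mm [-12.8 -12.1  69.8]
```

View pics/w7.png

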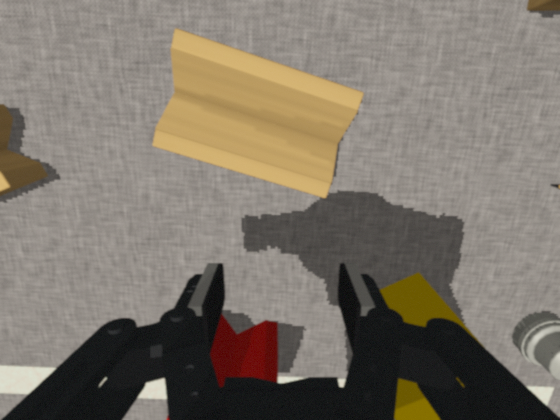

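>>> {"api": "servo_tool", "payload": {"increments": [[-0.3, [-4, -6, 15], 0], [-0.3, [-2, -6, 20], 0], [-0.3, [0, -2, 20], 0], [-0.3, [0, 0, 12], 0], [-0.3, [0, 0, 0], 0]]}}

```text
time: 7.22
ee_pos: [0.5001, -0.089, 0.0235]
orientation: [3.12, 0.094, 0.068]
wrist_force: [0.7, 0.2, 0.2]
width: 0.0554
```

```bash
python3 -c "
from h import *
rel([.482,-.088,.013])
import cv2
cv2.imwrite('pics/w8.png',arm.camera('wrist')[:,:,::-1])
"
```

```text
t 7.225 pos [ 0.5001 -0.089   0.0235] xang 3.492510704768201 tilt [ 0.044  -0.0178 -0.9989] w 0.05543841208617813 F [0.7218 0.1833 0.1624]
tool mm [-18.5  -2.3   9.7]
```

View pics/w8.png

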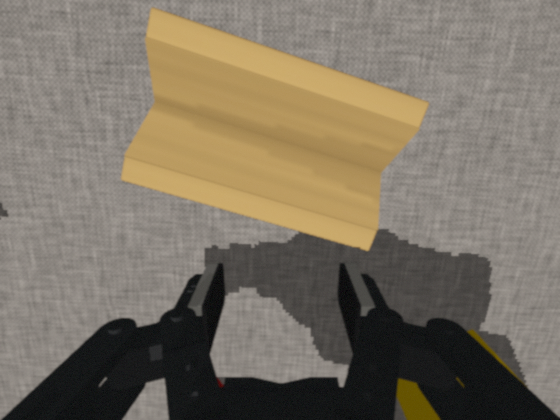

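Run:
```python
from h import *
s=arm.get_state();M=R.from_rotvec(s["orientation"]).as_matrix();Q=[]
for uv in [(152,9),(428,102),(370,250),(122,180)]:
    p=pt("wrist",uv,.05,s); Q.append(M.T@(p-s["ee_pos"])*1000); print(p,Q[-1])
print(np.mean(Q,0)); rel([.6,-.09,.015])
```

```text
[ 0.60704678 -0.03982368  0.05      ] [110.33193552 -42.29281506 -22.09418306]
[ 0.58425352 -0.13517785  0.05      ] [ 81.80538638  51.50331516 -21.40749934]
[ 0.52705154 -0.12225523  0.05      ] [ 25.55041946  35.17820413 -24.22353368]
[ 0.55009399 -0.02609307  0.05      ] [ 54.37458262 -59.4093584  -24.9135047 ]
[ 68.015581    -3.75516354 -23.15968019]
t 7.275 pos [ 0.5006 -0.0891  0.024 ] xang 3.489137715532613 tilt [ 0.0452 -0.018  -0.9988] w 0.055510535448010066 F [-0.5198 -0.5051 -0.2556]
tool mm [98.7  6.6 13.4]
```

>>> {"api": "servo_tool", "payload": {"increments": [[-0.3, [0, -5, 4], -0.012], [-0.3, [5, -3, 3], 0], [-0.3, [8, 0, 0], 0], [-0.3, [8, 0, 0], 0], [-0.3, [8, 0, 0], 0], [-0.3, [8, 0, 0], 0]]}}

```text
time: 8.02
ee_pos: [0.5398, -0.0786, 0.0198]
orientation: [3.118, 0.113, 0.071]
wrist_force: [-0.7, -0.3, 0.9]
width: 0.0553
```

```bash
python3 -c "
from h import *
rel([.619,-.085,.015])
import cv2
cv2.imwrite('pics/w9.png',arm.camera('wrist')[:,:,::-1])
"
```

```text
t 8.025 pos [ 0.5398 -0.0786  0.0198] xang 4.165815437698361 tilt [ 0.0463 -0.0188 -0.9987] w 0.05531322990980995 F [-0.7275 -0.2938  0.8674]
tool mm [78.3 12.   8.6]
```

View pics/w9.png

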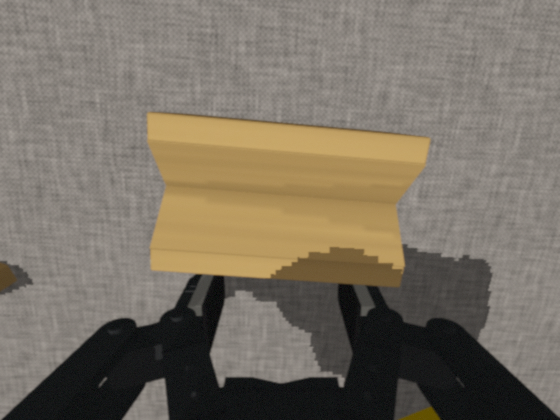

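The block is nearly square to the two fingers; its near edge runs from (152,270) to (402,286). I'll push on towards the fence.

>>> {"api": "servo_tool", "payload": {"increments": [[-0.3, [8, 0, 1], 0], [-0.3, [8, 0, 1], 0], [-0.3, [8, 0, 1], 0], [-0.3, [8, 0, 1], 0], [-0.3, [8, 0, 1], 0], [-0.3, [8, 0, 1], 0], [-0.3, [6, 0, 0], 0]]}}

```text
time: 8.95
ee_pos: [0.5976, -0.0741, 0.0158]
orientation: [3.119, 0.114, 0.07]
wrist_force: [-1.2, 0.5, -0.0]
width: 0.0558
```

```bash
python3 -c "
from h import *
rel([.619,-.085,.015])
import cv2
cv2.imwrite('pics/w10.png',arm.camera('wrist')[:,:,::-1])
"
```

```text
t 8.95 pos [ 0.5976 -0.0741  0.0158] xang 4.209997785925911 tilt [ 0.0455 -0.0183 -0.9988] w 0.05581021698424223 F [-1.1778  0.5347 -0.0451]
tool mm [20.5 12.4  2. ]
```

View pics/w10.png

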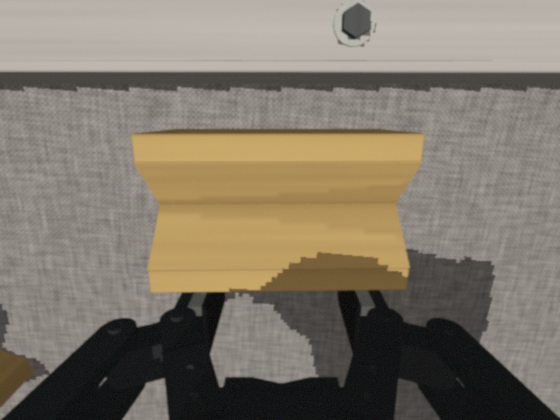

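Run:
```python
from h import *
s=arm.get_state()
for uv,z in [((280,131),.05),((280,72),.04),((280,90),0.0)]: print(pt("wrist",uv,z,s))
```

```text
[ 0.66957845 -0.06717645  0.05      ]
[ 0.68916733 -0.06594839  0.04      ]
[ 0.68650751 -0.06690565  0.        ]
```

The block is parallel to the fence; its far edge is at row 131 and the fence rim at row 72, a gap of about 18 mm. I'll close it gently.

>>> {"api": "servo_tool", "payload": {"increments": [[-0.3, [6, 0, 0], 0], [-0.3, [6, 0, 0], 0], [-0.3, [4, 0, 0], 0], [-0.3, [4, 0, 0], 0]]}}

```text
time: 9.5
ee_pos: [0.618, -0.0724, 0.0164]
orientation: [3.119, 0.114, 0.065]
wrist_force: [-8.3, -0.6, 5.7]
width: 0.0556
```

>>> {"api": "servo_tool", "payload": {"increments": [[-0.3, [4, 0, 0], 0], [-0.3, [4, 0, 0], 0]]}}

```text
time: 9.75
ee_pos: [0.6178, -0.0724, 0.0159]
orientation: [3.121, 0.114, 0.036]
wrist_force: [-7.0, 0.2, 6.1]
width: 0.0556
```

```bash
python3 -c "
from h import *
rel([.619,-.085,.015])
import cv2
cv2.imwrite('pics/w11.png',arm.camera('wrist')[:,:,::-1])
"
```

```text
t 9.75 pos [ 0.6178 -0.0724  0.0159] xang 4.2053927126722686 tilt [ 0.0235 -0.0176 -0.9996] w 0.05555041189952677 F [-6.9827  0.2471  6.1332]
tool mm [ 0.2 12.6  1.2]
```

View pics/w11.png

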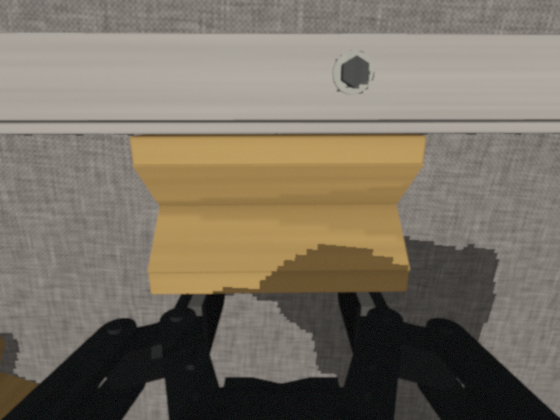

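The far side now meets the fence evenly along rows 134–136, and the force shows contact. I'll back off and lift away.

>>> {"api": "servo_tool", "payload": {"increments": [[-0.3, [-5, 0, 0], 0], [-0.3, [-10, 0, 0], 0], [-0.3, [-15, 0, 0], 0], [-0.3, [-10, 0, -20], 0], [-0.3, [0, 0, -40], 0], [-0.3, [0, 0, -45], 0], [-0.3, [0, 0, -40], 0], [-0.3, [-30, 0, 0], 0], [-0.3, [-30, 0, 0], 0], [-0.3, [-30, 0, 0], 0], [-0.3, [0, 0, 0], 0]]}}

```text
time: 11.18
ee_pos: [0.4842, -0.0797, 0.1639]
orientation: [3.119, 0.114, 0.068]
wrist_force: [-0.3, 1.0, -0.2]
width: 0.0554
```

```bash
python3 -c "
from h import *
rel([.619,-.085,.015])
import cv2
cv2.imwrite('pics/w12.png',arm.camera('wrist')[:,:,::-1])
cv2.imwrite('pics/t12.png',arm.camera('top')[:,:,::-1])
"
```

```text
t 11.175 pos [ 0.4842 -0.0797  0.1639] xang 4.200008391247231 tilt [ 0.0442 -0.0185 -0.9989] w 0.055421136413287574 F [-0.2839  1.0382 -0.1825]
tool mm [127.5  11.8 154.8]
```

View pics/w12.png

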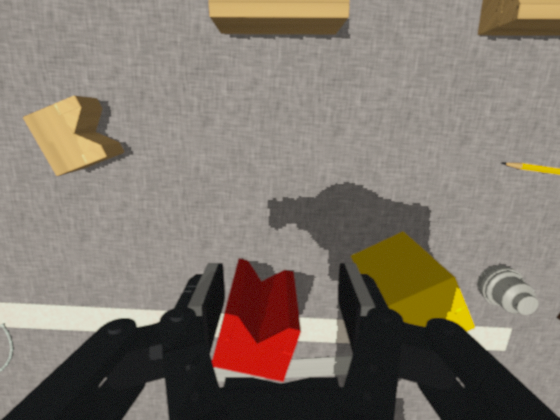

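View pics/t12.png

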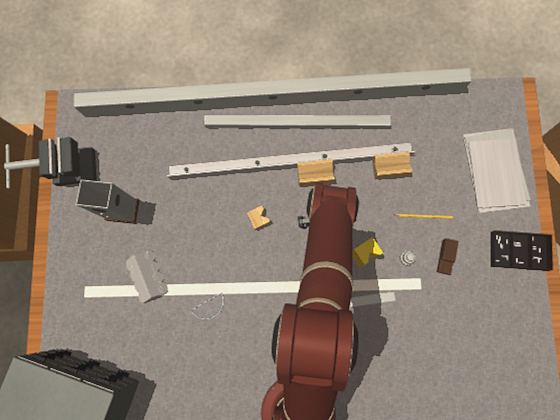

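Run:
```python
import cv2
im=cv2.imread("pics/t12.png")
cv2.imwrite("pics/c12.png",cv2.resize(im[140:190,290:420],None,fx=6,fy=6,interpolation=cv2.INTER_CUBIC))
a=cv2.imread("pics/top0.png")
d=cv2.absdiff(a,im).max(2); 
for n,(u,v) in dict(set=(393,165),mouth=(259,217),step=(447,255),lamp=(407,257),pencil=(425,215),shade=(147,278),housing=(105,200)).items(): print(n,(d[v-14:v+14,u-18:u+18]>40).sum())
```

```text
set 0
mouth 0
step 0
lamp 0
pencil 0
shade 0
housing 0
```

View pics/c12.png

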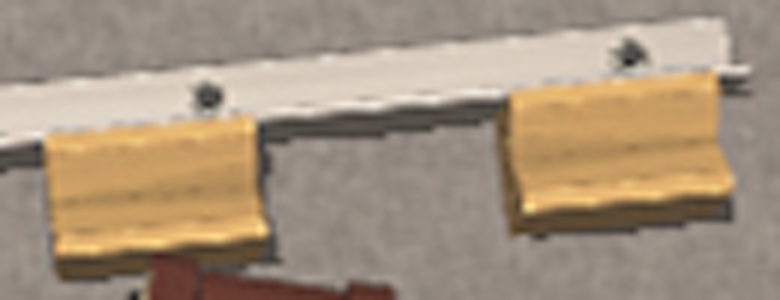

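The top crop shows our block against the fence with its far edge from (45,138) to (255,118), the same slope as the fence, and its V in line with the setblock's. Nothing else has changed in the picture, so I'll hand in.

```bash
python3 -c "
from workcell import arm
print(arm.close_job())"
```

```text
the job is handed in; nothing more can be done
None
```

I tipped the V-block over by pushing the closed fingers level into its V near the top. Then I pushed it with two spread fingers up against the fence and backed the hand off to about 16 cm above the bench. The job was handed in at about 11 s of the 40 s allowed. No verdict was reported.

- **Position:** the last wrist picture taken against the fence shows the block's far edge meeting it evenly, with about 7–8 N of contact. After the hand backed off, the top view shows the block lying V up and parallel to the fence. Its V is in line with the set block's by eye.
- **Other things:** comparing top views from start to finish showed no change at the set block, mouthblock, stepblock, lampholder, pencil, shade or housing.
- **Disagreements:**
    - Slopes read off the coarse top view differed by about 1.5° between the near edges of the two blocks. I put this down to pixel noise, because the wrist picture showed the block square.
    - The measured tool position drifted by a few mm between readings, and the tool tilted about 2.5° on the way. Neither affected the pushes.

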